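# Stir the spawn plugs in the basin

## Task

Turn over the soaked wooden plugs so that they drain evenly: take the disc-footed stirrer by its wooden handle, put its foot into the white basin and stir right round until every plug has been shifted from where it lay by well over half its own width. Use the stirrer, not the gripper's fingers, on the plugs and keep them all in the basin. Then stand the stirrer upright on its round tray again and let go; leave the jar and the can between basin and tray where they are.

Things in the scene. Friction and masses are not known exactly. Their poses are not given: they have to be found in the camera images.
- basin: round white plastic basin fixed to the bench, open on top, 190 mm across the rim and 62 mm high, wall 4 mm; inside it is flat-bottomed, floor 6 mm above the bench, 170 mm across at the floor and 182 mm at the rim. Origin: centre of its underside, z up
- tray: shallow round steel drip tray fixed to the bench, 132 mm across, 12 mm high, wall 4 mm, flat inner floor 116 mm across, 4 mm above the bench. Origin: centre of its underside, z up
- stirrer: stirrer, 190 mm tall, 0.25 kg, standing upright in the tray on its foot: a solid steel disc foot 44 mm across and 20 mm high, a steel rod 10 mm thick, and on top a round wooden handle 22 mm thick that runs from 105 to 190 mm above the underside. Origin: centre of the foot's underside, z up along the rod
- plug0: one of six alike chunky barrel-shaped wooden plugs in the basin, 24 mm across and 22 mm high, about 12 g, standing on end. Origin: its centre
- plug1: one of six alike chunky barrel-shaped wooden plugs in the basin, 24 mm across and 22 mm high, about 12 g, standing on end. Origin: its centre
- plug2: one of six alike chunky barrel-shaped wooden plugs in the basin, 24 mm across and 22 mm high, about 12 g, standing on end. Origin: its centre
- plug3: one of six alike chunky barrel-shaped wooden plugs in the basin, 24 mm across and 22 mm high, about 12 g, standing on end. Origin: its centre
- plug4: one of six alike chunky barrel-shaped wooden plugs in the basin, 24 mm across and 22 mm high, about 12 g, standing on end. Origin: its centre
- plug5: one of six alike chunky barrel-shaped wooden plugs in the basin, 24 mm across and 22 mm high, about 12 g, standing on end. Origin: its centre
- jar: bystander: glass jar with a metal lid, 50 mm across, 75 mm high. Origin: centre of its underside
- can: bystander: closed can, 52 mm across, 80 mm high. Origin: centre of its underside

How it is judged:
On the way, in this order (a step that is already met when the one before it is completed fails the run):
1. the stirrer is held with its foot down in the basin (underside less than 25 mm above the basin's underside level) (horizontal distance between stirrer and basin below 0.075 m and z of stirrer in the frame of basin below 0.025 m and contact force between the fingers and stirrer above 0.5 N), for 0.1 s.
2. with the held stirrer's foot still in the basin, all six plugs are at least 15 mm from where they lay at the start, at one moment (all of step 1 and distance of each of plug0, plug1, plug2, plug3, plug4, plug5 from where it was at the start of the episode above 0.015 m), for 0.05 s.
At the end, for the whole second after the job is handed in: The stirrer stands upright (within 0.1 rad), at rest on the tray's floor, its foot within 45 mm of the tray's centre; all six plugs are at rest inside the basin (horizontal distance between stirrer and tray below 0.045 m and z of stirrer in the frame of tray below 0.008 m and angle between stirrer's own z axis and vertical below 0.1 rad and linear speed of stirrer below 0.02 m/s and horizontal distance between each of plug0, plug1, plug2, plug3, plug4, plug5 and basin below 0.085 m and z of each of plug0, plug1, plug2, plug3, plug4, plug5 in the frame of basin below 0.055 m and linear speed of each of plug0, plug1, plug2, plug3, plug4, plug5 below 0.03 m/s); the robot touches nothing.
It fails at once if the fingers push a plug (over 1 N) (contact force between the fingers and plug0 above 1 N or contact force between the fingers and plug1 above 1 N or contact force between the fingers and plug2 above 1 N or contact force between the fingers and plug3 above 1 N or contact force between the fingers and plug4 above 1 N or contact force between the fingers and plug5 above 1 N).
It fails at once if the jar or the can is moved by more than 30 mm (distance of any of jar, can from where it was at the start of the episode above 0.03 m).
It also fails if it takes over 67 s, if anything falls off the work surface, if the arm or the gripper's body presses on something with over 40 N, if the wrist force passes 120 N, or if a joint passes its speed limit or range.

## Robot

A 6-joint arm with a two-finger parallel gripper is mounted at the origin on the work surface. World frame = base frame: x ahead of the robot, y to its left, z up, the work surface at z = 0. Lengths are in m, angles in rad, forces in N, time in s.
With the tool pointing down it reaches from about 0.275 to 0.75 m from the base axis. Payload 10.2 kg.
Tool frame: the origin (TCP) lies midway between the tips of the shut fingers; the grasp point (between the pads) lies bot.grip_depth behind it (bot.grip_depth is the distance from the TCP to the grasp point, in m); z points along the fingers, y is the line along which they close (so a half turn about z gives the same grasp; the last joint's range is limited). The gripper opens to 88 mm and grips with 3 to 60 N. Pads are 18 mm wide; open, the fingers measure 123 mm over their backs; the gripper's body (75 mm by 187 mm) begins 45 mm behind the grasp point.
Start: joints at [0.916, 0.313, 1.498, -0, 1.331, -0.223], TCP at [0.22, 0.477, 0.239] pointing down, gripper open.
Joint ranges: [-2.94, 2.94], [-0.97, 2.17], [0.19, 2.56], [-1.23, 4.37], [0.02, 3.11], [-2.88, 2.88]. Speed limits (rad/s): [2.39, 2.39, 3.01, 3.14, 3.14, 3.14].

## Interface

Orientations are given as a unit quaternion [x, y, z, w].
In Python, from bench import bot gives the robot as it stands.
- The arm moves only by the tool step_arm, never from a script. Its argument "steps" is a list of rows, each a list of 5 numbers: the opening, from -1 (shut) to 1 (fully open), then the shift along the tool's x, y, z each as a share of 10 cm, from -1 to 1, then the turn about the tool's z as a share of 360 degrees, from -1 to 1. In form: [[gripper, dx, dy, dz, turn], ...]. A call has 1 to 12 rows; each row shifts and turns the commanded pose from where the row before left it, along the tool's axes as they then stand; what a row does not reach is not made up. A row lasts 1/8 s, in which the tool goes at most 62.5 mm and 10.7 degrees, less where a joint would pass 70% of its speed; a pose out of reach is approached as far as the arm can. A call with a number of a shift or a turn outside -1 to 1 is refused whole. A call with a gripper value outside its range is refused whole. The fingers move at their own pace and stop on an object; "force" is the grip in N (left out, the last holds). Time passes only in rows, so rows that do not move let the fingers close. It gives the time, the measured TCP pose, the force, the opening and the grip force at its end, in the units of the state.
- bot.get_state(): the state, without advancing time (a new reading comes with each control period).
- bot.capture(name): name is "side" or "top"; returns a dict with "color" (480x640x3 uint8, red, green, blue), "depth" (480x640 float32, m along the optical axis (not along the pixel's ray), 0 where there is no reading), "mtx" (3x3 intrinsics, pixels), "xyz" and "orientation" of the camera in the world. Camera axes: x right, y down, z forward; pixel columns grow to the right and rows downward; lengths in m; the calibration is good to about 2 mm. A picture is of the moment at which its call begins.
- bot.close_job(): hands the job in; it is judged then, once.
The state is a dict: "t": time; "qpos": joint angles; "dq": joint speeds; "joint_torque": joint torques, N m; "position": TCP position; "eef_rot": TCP orientation; "force": force on the tool from outside, world axes, zero at the start; "ft_torque": the same for the moment, N m; "finger_gap": opening from 0.0 (shut) to 1.0 (fully open); "grasp_force": force on a finger pad.
Only numpy, scipy, OpenCV 4.12 (cv2) and the standard library are available. Lean on these libraries where they do the work, as an engineer would, in place of code of your own. Each camera call takes 0.05 s, during which the arm holds its last target. There are 200 camera calls.

## Working session

There is one attempt and no reset: what is moved stays moved. The work goes in short steps, Python scripts to look and compute and a tool call to move; the robot and the scene stay as the last step left them, time stands still between calls to the robot, and variables do not carry over. Pictures are saved under pics/ and viewed, at most 10 in all, crops included, and the job is handed in when it is done.

Besides the shell and the picture viewer there is one more tool, called by a JSON object that holds its "fn" and its "kwargs". step_arm: Moves the arm, as the interface text tells. Shift numbers are shares of 10 cm and turn numbers shares of 360 degrees, none past 1 either way. Its arguments: {"type":"object","properties":{"steps":{"type":"array"},"force":{"type":"number"}},"required":["steps"]}

```bash
mkdir -p pics; ls
python3 - <<'E'
from bench import bot
import cv2,numpy as np
print(bot.get_state(), bot.grip_depth)
for n in("side","top"):
    c=bot.capture(n); cv2.imwrite(f"pics/{n}0.png",c["color"][:,:,::-1]); np.savez(f"{n}0.npz",**c)
    print(n,c["mtx"],c["xyz"],c["orientation"])
E
```

```text
pics
{'t': 0.0, 'qpos': array([ 9.15573854e-01,  3.13465840e-01,  1.49841134e+00, -2.48157469e-05,
        1.33097606e+00, -2.23432239e-01]), 'dq': array([1.49479555e-03, 4.60986970e-04, 7.30743453e-04, 1.67601013e-04,
       9.82469569e-04, 6.38561460e-05]), 'joint_torque': array([-8.75399310e-04, -4.02209473e+01, -2.52265888e+01,  6.93739601e-02,
        3.53719143e-02, -8.86329167e-05]), 'position': array([0.21959752, 0.47661024, 0.23816265]), 'eef_rot': array([ 2.14218922e-01,  9.76785471e-01, -5.75564927e-04, -2.57176591e-04]), 'force': array([-0.08804303,  0.31082012,  0.59381239]), 'ft_torque': array([-0.03654096,  0.02986846, -0.05072898]), 'grasp_force': 0.0, 'finger_gap': 1.0030823540469689} 0.0187
side [[555.16333579   0.         305.76922748]
 [  0.         555.16333579 249.1076267 ]
 [  0.           0.           1.        ]] [0.30270837 0.50910935 0.6721674 ] [-0.19962636  0.91075103 -0.35418033  0.07237517]
top [[490.74789029   0.         320.08772753]
 [  0.         490.74789029 249.58528777]
 [  0.           0.           1.        ]] [0.46527542 0.00390307 0.75957065] [-0.70270027  0.7086913  -0.05536607  0.03005947]
```

View pics/side0.png

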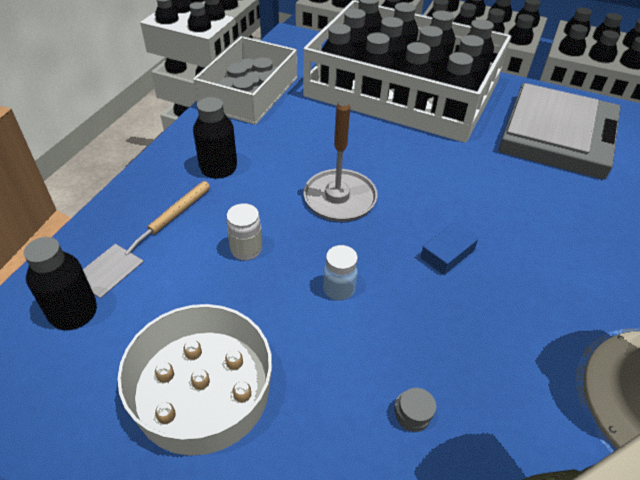

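View pics/top0.png

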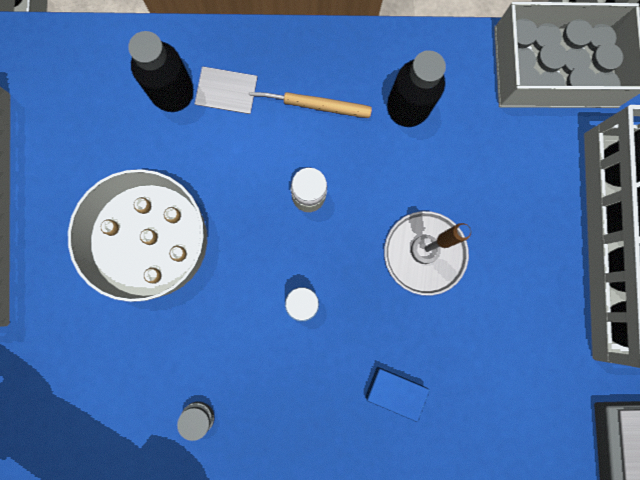

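The side view shows the basin at about (197,378), the tray at (341,194), and the stirrer handle running from (342,104) to (342,150). The jar and can are at (341,272) and (244,232). The top view shows the basin rim centre at (138,235) with six plugs in it, the tray at (427,252), the handle at (455,235), and the lids at (309,185) and (302,304).

```bash
cat > h.py <<'E'
import numpy as np,cv2
from scipy.spatial.transform import Rotation as R
def load(f): return dict(np.load(f))
def ray(c,uv):
    uv=np.atleast_2d(uv).astype(float)
    d=np.c_[(uv-c["mtx"][[0,1],[2,2]])/c["mtx"][0,0],np.ones(len(uv))]
    return R.from_quat(c["orientation"]).apply(d)
def plane(c,uv,z):
    d=ray(c,uv); return c["xyz"]+d*((z-c["xyz"][2])/d[:,2])[:,None]
def tri(c1,u1,c2,u2):
    a,b=ray(c1,u1)[0],ray(c2,u2)[0]
    s=np.linalg.lstsq(np.c_[a,-b],c2["xyz"]-c1["xyz"],rcond=None)[0]
    p,q=c1["xyz"]+a*s[0],c2["xyz"]+b*s[1]
    return (p+q)/2,np.linalg.norm(p-q)
def cloud(c):
    v,u=np.mgrid[:480,:640]
    return (c["xyz"]+ray(c,np.c_[u.ravel(),v.ravel()])*c["depth"].reshape(-1,1)).reshape(480,640,3)
def hsv(c): return cv2.cvtColor(c["color"],cv2.COLOR_RGB2HSV)
def big(m,box):
    k=np.zeros_like(m); x0,y0,x1,y1=box; k[y0:y1,x0:x1]=m[y0:y1,x0:x1]
    cs=cv2.findContours(k,cv2.RETR_EXTERNAL,cv2.CHAIN_APPROX_NONE)[0]
    return max(cs,key=cv2.contourArea).reshape(-1,2)
def circ(p):  # circle fit in xy
    A=np.c_[2*p[:,:2],np.ones(len(p))]; s=np.linalg.lstsq(A,(p[:,:2]**2).sum(1),rcond=None)[0]
    return s[:2],np.sqrt(s[2]+s[:2]@s[:2])
E
cat > m.py <<'E'
from h import *
s,t=load("side0.npz"),load("top0.npz")
for nm,c,bb,tb,hb in(("side",s,(100,290,290,460),(295,160,385,225),(325,95,360,160)),("top",t,(60,160,215,308),(378,203,475,300),(430,215,475,255))):
    H=hsv(c); nb=(~((H[...,0]>95)&(H[...,0]<125)&(H[...,1]>110))).astype(np.uint8)
    br=((H[...,0]<20)&(H[...,1]>90)).astype(np.uint8)
    P=cloud(c)
    for n,b,zr in(("basin",bb,(.055,.07)),("tray",tb,(.008,.016))):
        x0,y0,x1,y1=b; Q=P[y0:y1,x0:x1].reshape(-1,3)
        Q=Q[(Q[:,2]>zr[0])&(Q[:,2]<zr[1])]; print(nm,n,"depth rim",circ(Q),np.median(Q[:,2]))
        if nm=="top":
            k=cv2.convexHull(big(nb,b)).reshape(-1,2); e=cv2.fitEllipse(k); print("  ellipse",np.round(e[0],1),plane(c,e[0],zr[0]+.007 if n=="basin" else .012), circ(plane(c,k,.062 if n=="basin" else .012)))
    k=br.copy();x0,y0,x1,y1=hb; M=np.zeros_like(k);M[y0:y1,x0:x1]=k[y0:y1,x0:x1]
    Q=P[M>0]; print(nm,"handle px",M.sum(),"pts",Q.min(0),Q.max(0),Q.mean(0))
    for lo in(.11,.13,.15,.17):
        q=Q[(Q[:,2]>lo)&(Q[:,2]<lo+.02)]; 
        if len(q): print("   ",lo,len(q),q.mean(0).round(4))
    bb0=bb;x0,y0,x1,y1=bb; M=np.zeros_like(br);M[y0:y1,x0:x1]=br[y0:y1,x0:x1]
    M=cv2.morphologyEx(M,cv2.MORPH_CLOSE,np.ones((5,5)))
    n,l,st,ce=cv2.connectedComponentsWithStats(M)
    for i in range(1,n):
        if st[i,4]>60: 
            q=P[l==i]; print("   plug",st[i,4],ce[i].round(1),plane(c,ce[i],.02)[0].round(4),q[:,2].max().round(4))
    Z=P[...,2]; m=((Z>.066)&(Z<.09)).astype(np.uint8)
    for b in ((215,195,275,265),(315,235,370,305)) if nm=="side" else ((280,155,335,215),(275,275,330,330)):
        x0,y0,x1,y1=b;q=P[y0:y1,x0:x1].reshape(-1,3);q=q[q[:,2]>.066];print(nm,"byst",q.mean(0),circ(q),q[:,2].max())
E
python3 m.py
```

```text
side basin depth rim (array([0.57118471, 0.2379982 ]), np.float64(0.09211779514416404)) 0.06143403331477254
side tray depth rim (array([ 0.54806231, -0.19098014]), np.float64(0.05893613539231635)) 0.011887440661654036
side handle px 523 pts [ 0.54213389 -0.45501794  0.00684966] [ 0.64776466 -0.17520617  0.19531878] [ 0.55039014 -0.18193408  0.15688295]
    0.11 87 [ 0.5497 -0.1803  0.1224]
    0.13 119 [ 0.5497 -0.1802  0.1403]
    0.15 126 [ 0.5501 -0.18    0.1601]
    0.17 139 [ 0.5495 -0.1803  0.1804]
   plug 109 [193.4 353.4] [0.6025 0.2034 0.02  ] 0.0288
   plug 106 [234.4 363.4] [0.5446 0.1936 0.02  ] 0.6722
   plug 119 [165.2 375.9] [0.6178 0.248  0.02  ] 0.0296
   plug 114 [201.1 383.2] [0.5694 0.2374 0.02  ] 0.6722
   plug 113 [242.5 395.9] [0.5118 0.2306 0.02  ] 0.6722
   plug 126 [166.3 416.8] [0.584  0.2952 0.02  ] 0.6722
side byst [0.62812156 0.00907746 0.0924774 ] (array([0.47257179, 0.24754896]), np.float64(0.30069716944257735)) 0.6721674027774915
side byst [0.4673912  0.01444156 0.08426009] (array([0.38674828, 0.24868333]), np.float64(0.2570120204254365)) 0.6721674027
[... 445 characters left out ...]
), np.float64(0.06713207673549036))
top handle px 335 pts [ 0.54446    -0.19002312  0.09553416] [ 0.56403127 -0.17523765  0.19453069] [ 0.55165826 -0.17863474  0.16359133]
    0.11 31 [ 0.5511 -0.1777  0.1238]
    0.13 71 [ 0.5514 -0.1781  0.1396]
    0.15 79 [ 0.5516 -0.1781  0.1603]
    0.17 103 [ 0.5517 -0.1787  0.1816]
   plug 64 [145.2 207.6] [0.6208 0.2414 0.02  ] 0.0313
   plug 74 [113.3 228.9] [0.5884 0.2878 0.02  ] 0.0305
top byst [ 0.63831994 -0.00619947  0.08357607] (array([ 0.59475154, -0.00364447]), np.float64(0.04903470939420825)) 0.7595706468904607
top byst [0.4732401  0.00481426 0.08659171] (array([0.47351761, 0.00484527]), np.float64(0.015611412215509832)) 0.7595706468904607
```

{"fn": "step_arm", "kwargs": {"steps": [[1,0,0,0,-0.0172],[1,0,0,0,-0.0172],[1,0,0,0,-0.0172],[1,0,0,0,-0.0172],[1,-0.24,-0.47,0,0],[1,-0.24,-0.47,0,0],[1,-0.24,-0.47,0,0],[1,-0.24,-0.47,0,0],[1,-0.24,-0.47,0,0],[1,-0.24,-0.47,0,0],[1,-0.24,-0.47,0,0]], "force": 40}}

```text
t: 1.48
position: [0.3883, 0.1463, 0.2387]
eef_rot: [-0.0, 1.0, 0.0, 0.0]
force: [0.7, 0.7, 0.7]
finger_gap: 1.002
grasp_force: 0.0
```

```bash
cat > st.py <<'E'
from bench import bot
from scipy.spatial.transform import Rotation as R
s=bot.get_state(); print(s["t"],s["position"].round(4),R.from_quat(s["eef_rot"]).as_matrix().round(3).tolist(),s["qpos"].round(2),s["finger_gap"],s["grasp_force"],s["force"].round(1))
E
python3 st.py
```

```text
1.475 [0.3883 0.1463 0.2387] [[-1.0, -0.0, 0.0], [-0.0, 1.0, 0.0], [-0.0, 0.0, -1.0]] [ 0.08  0.07  1.8   0.    1.28 -1.5 ] 1.0015914925355696 0.0 [0.7 0.7 0.7]
```

{"fn": "step_arm", "kwargs": {"steps": [[1,-0.237,-0.476,0,0],[1,-0.237,-0.476,0,0],[1,-0.237,-0.476,0,0],[1,-0.237,-0.476,0,0],[1,-0.237,-0.476,0,0],[1,-0.237,-0.476,0,0],[1,-0.237,-0.476,0,0],[1,0,0,0,0],[1,0,0,0,0]]}}

```text
t: 2.6
position: [0.5536, -0.1846, 0.2383]
eef_rot: [-0.0, 1.0, 0.0, -0.0]
force: [0.1, -0.0, 0.1]
finger_gap: 0.998
grasp_force: 0.0
```

```bash
python3 st.py
python3 - <<'E'
from h import *
from bench import bot
# triangulate the handle's top end from the first pictures
s,t=load("side0.npz"),load("top0.npz")
e={}
for n,c,b in(("s",s,(325,95,360,160)),("t",t,(430,215,475,255))):
    H=hsv(c); m=((H[...,0]<20)&(H[...,1]>90)).astype(np.uint8); k=big(m,b).astype(float)
    vx,vy,x,y=cv2.fitLine(k.astype(np.float32),cv2.DIST_L2,0,.01,.01).ravel()
    p=(k-[x,y])@[vx,vy]; e[n]=[np.array([x,y])+q*np.array([vx,vy]) for q in (p.min(),p.max())]; print(n,np.round(e[n],1))
print("top",tri(s,e["s"][np.argmin([q[1] for q in e["s"]])],t,e["t"][np.argmax([q[0] for q in e["t"]])]))
print("bot",tri(s,e["s"][np.argmax([q[1] for q in e["s"]])],t,e["t"][np.argmin([q[0] for q in e["t"]])]))
c=bot.capture("side"); cv2.imwrite("pics/side1.png",c["color"][:,:,::-1])
E
```

```text
2.6 [ 0.5536 -0.1846  0.2383] [[-1.0, -0.001, -0.001], [-0.001, 1.0, 0.001], [0.001, 0.001, -1.0]] [-0.52  0.44  1.31  0.    1.39 -2.09] 0.9984744947005216 0.0 [ 0.1 -0.   0.1]
s [[339.8 150.1]
 [343.3 104.4]]
t [[437.7 243.4]
 [463.8 230.6]]
top (array([ 0.55383343, -0.18728901,  0.19362561]), np.float64(0.0034687726442880736))
bot (array([ 0.55007424, -0.17750073,  0.11450302]), np.float64(0.0017141498604916676))
```

View pics/side1.png

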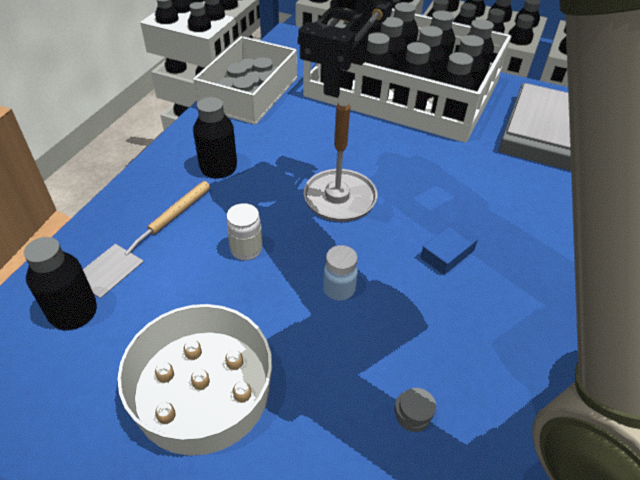

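The gripper is above the stirrer: a finger tip is at (335,90) and the handle top at (343,104). The handle top triangulates to (0.554,-0.187,0.194), so I lower and grip.

{"fn": "step_arm", "kwargs": {"steps": [[1,0,-0.02,0.2,0],[1,0,0,0.25,0],[1,0,0,0.25,0],[1,0,0,0.2,0],[1,0,0,0.05,0],[1,0,0,0,0],[-1,0,0,0,0],[-1,0,0,0,0],[-1,0,0,0,0],[-1,0,0,0,0],[-1,0,0,0,0],[-1,0,0,0,0]], "force": 40}}

```text
t: 4.15
position: [0.554, -0.1872, 0.1437]
eef_rot: [-0.0, 1.0, 0.0, 0.0]
force: [0.1, 0.5, -0.1]
finger_gap: 0.338
grasp_force: 0.0
```

```bash
python3 st.py
```

```text
4.15 [ 0.554  -0.1872  0.1437] [[-1.0, -0.0, 0.0], [-0.0, 1.0, 0.0], [-0.0, 0.0, -1.0]] [-0.53  0.53  1.44  0.    1.18 -2.1 ] 0.3384760229797571 0.0 [ 0.1  0.5 -0.1]
```

{"fn": "step_arm", "kwargs": {"steps": [[-1,0,0,0,0],[-1,0,0,0,0],[-1,0,0,0,0],[-1,0,0,0,0],[-1,0,0,0,0],[-1,0,0,-0.1,0],[-1,0,0,-0.25,0],[-1,0,0,-0.25,0],[-1,0,0,-0.3,0],[-1,0,0,-0.3,0],[-1,0,0,-0.1,0],[-1,0,0,0,0]]}}

```text
t: 5.65
position: [0.5539, -0.1871, 0.2735]
eef_rot: [-0.0, 1.0, 0.0, -0.0]
force: [0.3, -0.2, -4.0]
finger_gap: 0.24
grasp_force: 40.0
```

```bash
python3 st.py
cat > look.py <<'E'
import sys,cv2,numpy as np
from bench import bot
for n in("side","top"):
    c=bot.capture(n); cv2.imwrite(f"pics/{n}{sys.argv[1]}.png",c["color"][:,:,::-1]); np.savez(f"{n}{sys.argv[1]}.npz",**c)
E
python3 look.py 2
```

```text
5.65 [ 0.5539 -0.1871  0.2735] [[-1.0, -0.001, -0.0], [-0.001, 1.0, 0.0], [0.0, 0.0, -1.0]] [-0.53  0.43  1.25  0.    1.47 -2.1 ] 0.24032056834488771 39.99983588369105 [ 0.3 -0.2 -4. ]
```

View pics/side2.png

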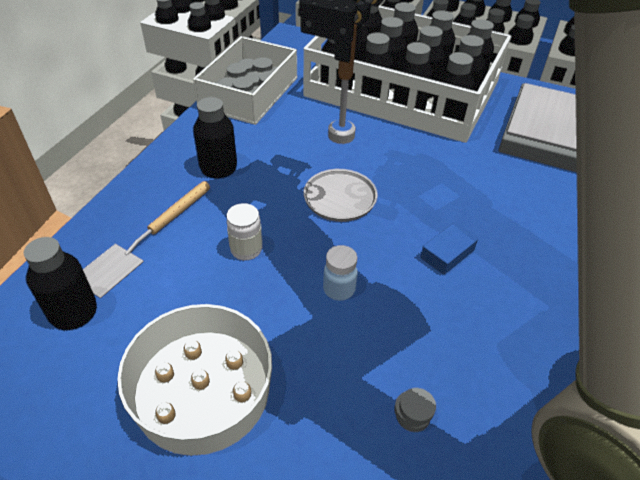

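The stirrer is held upright, foot at (342,131), clear of the tray. Next I move over the basin's free spot at (0.542,0.271) and lower the foot to about 10 mm.

{"fn": "step_arm", "kwargs": {"steps": [[-1,0,0.2,0,0],[-1,0.02,0.4,0,0],[-1,0.02,0.5,0,0],[-1,0.02,0.5,0,0],[-1,0.02,0.5,0,0],[-1,0.02,0.5,0,0],[-1,0.02,0.5,0,0],[-1,0,0.5,0,0],[-1,0,0.5,0,0],[-1,0,0.3,0,0],[-1,0,0.18,0,0],[-1,0,0,0,0]]}}

```text
t: 7.25
position: [0.5413, 0.2715, 0.2733]
eef_rot: [-0.001, 1.0, -0.0, -0.0]
force: [-0.5, -0.8, -2.9]
finger_gap: 0.236
grasp_force: 40.0
```

{"fn": "step_arm", "kwargs": {"steps": [[-1,0,0,0,0],[-1,0,0,0.2,0],[-1,0,0,0.3,0],[-1,0,0,0.3,0],[-1,0,0,0.2,0],[-1,0,0,0.1,0],[-1,0,0,0.1,0],[-1,0,0,0.03,0],[-1,0,0,0,0]]}}

```text
t: 8.38
position: [0.5419, 0.2707, 0.151]
eef_rot: [-0.0, 1.0, 0.0, 0.0]
force: [0.5, -0.6, -3.5]
finger_gap: 0.233
grasp_force: 40.0
```

```bash
python3 st.py; python3 look.py 3
```

```text
8.375 [0.5419 0.2707 0.151 ] [[-1.0, -0.0, 0.001], [-0.0, 1.0, 0.0], [-0.001, 0.0, -1.0]] [ 0.27  0.56  1.36 -0.    1.22 -1.3 ] 0.23339237038629862 39.99984216501616 [ 0.5 -0.6 -3.5]
```

View pics/side3.png

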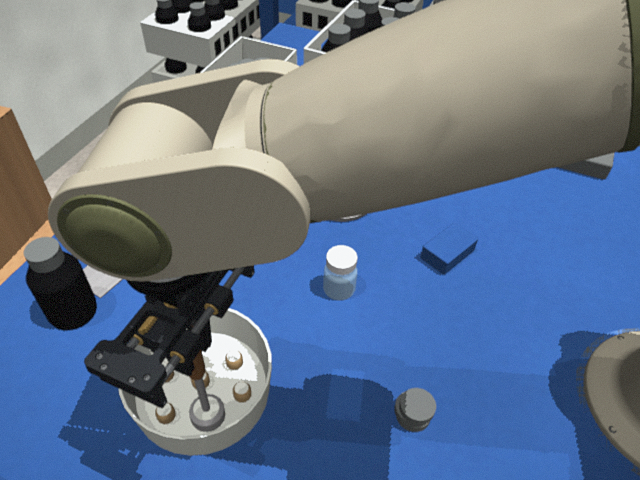

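The foot is in the free spot at (206,412), and no plug has been touched. Now I work out one round at radius 52 mm.

Run:
```python
import numpy as np
a=np.radians(132+15*np.arange(0,29)); p=np.c_[np.cos(a),np.sin(a)]*.52
p=np.vstack([[-.301,.327],p]); p=np.round(p,2); d=np.diff(p,axis=0)*[-1,1]
print([[-1,round(x,2)+0,round(y,2)+0,0,0] for x,y in d])
```

```text
[[-1, np.float64(0.05), np.float64(0.06), 0, 0], [-1, np.float64(0.09), np.float64(-0.11), 0, 0], [-1, np.float64(0.05), np.float64(-0.12), 0, 0], [-1, np.float64(0.03), np.float64(-0.13), 0, 0], [-1, np.float64(-0.01), np.float64(-0.14), 0, 0], [-1, np.float64(-0.05), np.float64(-0.13), 0, 0], [-1, np.float64(-0.07), np.float64(-0.11), 0, 0], [-1, np.float64(-0.11), np.float64(-0.09), 0, 0], [-1, np.float64(-0.12), np.float64(-0.05), 0, 0], [-1, np.float64(-0.13), np.float64(-0.03), 0, 0], [-1, np.float64(-0.14), np.float64(0.01), 0, 0], [-1, np.float64(-0.13), np.float64(0.05), 0, 0], [-1, np.float64(-0.11), np.float64(0.07), 0, 0], [-1, np.float64(-0.09), np.float64(0.11), 0, 0], [-1, np.float64(-0.05), np.float64(0.12), 0, 0], [-1, np.float64(-0.03), np.float64(0.13), 0, 0], [-1, np.float64(0.01), np.float64(0.14), 0, 0], [-1, np.float64(0.05), np.float64(0.13), 0, 0], [-1, np.float64(0.07), np.float64(0.11), 0, 0], [-1, np.float64(0.11), np.float64(0.09), 0, 0], [-1, np.float64(0.12), np.float64(0.05), 0, 0], [-1, np.float64(0.13), np.float64(0.03), 0, 0], [-1, np.float64(0.14), np.float64(-0.01), 0, 0], [-1, np.float64(0.13), np.float64(-0.05), 0, 0], [-1, np.float64(0.11), np.float64(-0.07), 0, 0], [-1, np.float64(0.09), np.float64(-0.11), 0, 0], [-1, np.float64(0.05), np.float64(-0.12), 0, 0], [-1, np.float64(0.03), np.float64(-0.13), 0, 0], [-1, np.float64(-0.01), np.float64(-0.14), 0, 0]]
```

{"fn": "step_arm", "kwargs": {"steps": [[-1,0.05,0.06,0,0],[-1,0.09,-0.11,0,0],[-1,0.05,-0.12,0,0],[-1,0.03,-0.13,0,0],[-1,-0.01,-0.14,0,0],[-1,-0.05,-0.13,0,0],[-1,-0.07,-0.11,0,0],[-1,-0.11,-0.09,0,0],[-1,-0.12,-0.05,0,0]]}}

```text
t: 9.6
position: [0.5562, 0.1897, 0.1512]
eef_rot: [0.0, 1.0, 0.002, -0.0]
force: [-1.6, 11.6, 0.4]
finger_gap: 0.244
grasp_force: 40.4
```

{"fn": "step_arm", "kwargs": {"steps": [[-1,-0.13,-0.03,0,0],[-1,-0.14,0.01,0,0],[-1,-0.13,0.05,0,0],[-1,-0.11,0.07,0,0],[-1,-0.09,0.11,0,0],[-1,-0.05,0.12,0,0],[-1,-0.03,0.13,0,0],[-1,0.01,0.14,0,0]]}}

```text
t: 10.6
position: [0.6227, 0.2495, 0.1505]
eef_rot: [-0.0, 1.0, -0.0, -0.0]
force: [-0.6, -0.6, -3.1]
finger_gap: 0.237
grasp_force: 39.8
```

{"fn": "step_arm", "kwargs": {"steps": [[-1,0.05,0.13,0,0],[-1,0.07,0.11,0,0],[-1,0.11,0.09,0,0],[-1,0.12,0.05,0,0],[-1,0.13,0.03,0,0],[-1,0.14,-0.01,0,0],[-1,0.13,-0.05,0,0],[-1,0.11,-0.07,0,0],[-1,0,0,0,0]]}}

```text
t: 11.72
position: [0.5368, 0.2769, 0.1518]
eef_rot: [-0.0, 1.0, 0.0, 0.001]
force: [3.3, 0.6, -2.5]
finger_gap: 0.236
grasp_force: 40.0
```

```bash
python3 st.py; python3 look.py 4
python3 - <<'E'
import cv2,numpy as np
a=cv2.imread("pics/side4.png")[280:470,60:330]; b=cv2.imread("pics/top4.png")[140:330,40:310]
cv2.imwrite("pics/c4.png",cv2.resize(np.vstack([a,b]),None,fx=1.5,fy=1.5))
E
```

```text
11.725 [0.5368 0.2769 0.1518] [[-1.0, -0.0, 0.003], [-0.0, 1.0, 0.001], [-0.003, 0.001, -1.0]] [ 0.28  0.56  1.37 -0.    1.22 -1.29] 0.23641013288661147 40.023466639977414 [ 3.3  0.6 -2.5]
```

View pics/c4.png

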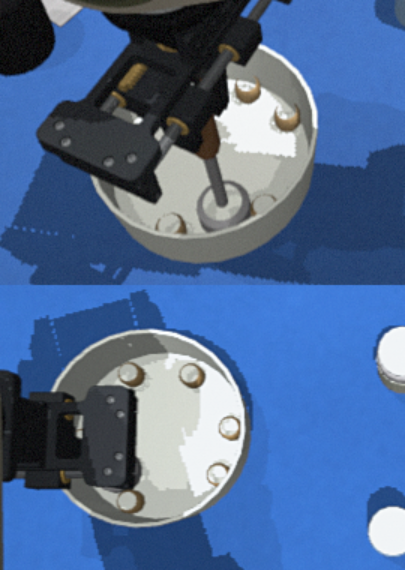

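In the crops the foot is in the basin at full side pixel (209,417). Five plugs are visible, spread near the wall, and none is left at the old centre spot. I'll check the stirrer's tilt in the grip.

Run:
```python
from h import *
for i,uv in((3,(206,411)),(4,(209,417))):
    c=load(f"side{i}.npz"); P=cloud(c); print(i,"foot guess",plane(c,[uv],.03))
    x0,y0,x1,y1=180,385,240,440
    H=hsv(c); q=P[y0:y1,x0:x1]; h=H[y0:y1,x0:x1]
    q=q.reshape(-1,3); m=(q[:,2]>.024)&(q[:,2]<.037)&(np.hypot(q[:,0]-.572,q[:,1]-.238)<.078); print(" foot-height pts",m.sum(),np.median(q[m],0),(q[m].min(0)+q[m].max(0))/2)
    for lo in(.045,.06,.075,.09):
        m=(q[:,2]>lo)&(q[:,2]<lo+.015)&(np.hypot(q[:,0]-.572,q[:,1]-.238)<.07); print("  rod",lo,m.sum(),q[m].mean(0) if m.any() else "")
t=load("top4.npz"); print(plane(t,[(127,200),(168,200),(193,235),(185,267),(127,283)],.028).round(3))
```

```text
3 foot guess [[0.53962527 0.27163255 0.03      ]]
 foot-height pts 478 [0.53333553 0.27480037 0.02893056] [0.53794826 0.2588474  0.03046228]
  rod 0.045 52 [0.53876701 0.27188239 0.05253302]
  rod 0.06 53 [0.53866976 0.27191158 0.06754864]
  rod 0.075 53 [0.53902452 0.27208453 0.08252055]
  rod 0.09 31 [0.53893104 0.27268319 0.09435469]
4 foot guess [[0.53217022 0.27684769 0.03      ]]
 foot-height pts 474 [0.52825779 0.28150824 0.02948563] [0.53271076 0.28053323 0.03006474]
  rod 0.045 51 [0.53222676 0.27814964 0.05250995]
  rod 0.06 56 [0.5325027  0.27840169 0.06752036]
  rod 0.075 58 [0.53251772 0.27808385 0.08245391]
  rod 0.09 59 [0.53294475 0.27824169 0.09743357]
[[0.631 0.266 0.028]
 [0.631 0.205 0.028]
 [0.577 0.167 0.028]
 [0.529 0.178 0.028]
 [0.506 0.262 0.028]]
```

Run:
```python
from h import *
s0=load("side0.npz");c=load("side4.npz")
I=plane(s0,[(193.4,353.4),(234.4,363.4),(165.2,375.9),(201.1,383.2),(242.5,395.9),(166.3,416.8)],.018)[:,:2]
H=hsv(c); m=((H[...,0]<22)&(H[...,1]>60)).astype(np.uint8); m[:,:110]=0;m[:320]=0;m[:,275:]=0
m=cv2.morphologyEx(m,cv2.MORPH_CLOSE,np.ones((5,5)))
n,l,st,ce=cv2.connectedComponentsWithStats(m)
for i in range(1,n):
    if st[i,4]>25:
        p=plane(c,ce[i],.018)[0,:2]; print(st[i,4],ce[i].round(0),p.round(3),(np.linalg.norm(I-p,axis=1)*1e3).round())
```

```text
295 [145. 335.] [0.681 0.205] [ 78. 136.  75. 115. 170. 131.]
129 [225. 342.] [0.573 0.168] [ 45.  37.  91.  68.  86. 127.]
141 [252. 361.] [0.526 0.179] [ 81.  24. 115.  72.  52. 130.]
420 [194. 370.] [0.589 0.225] [26. 54. 37. 22. 77. 70.]
39 [181. 431.] [0.558 0.302] [110. 111.  82.  67.  86.  28.]
```

All six plugs are at least 20 mm from every starting place: five in the top view, and the sixth at about (0.56,0.305) in the side view. Next I lift out and check with a clear view on the way to the tray.

{"fn": "step_arm", "kwargs": {"steps": [[-1,0.0,0,-0.1,0],[-1,0,0,-0.2,0],[-1,0,0,-0.3,0],[-1,0,0,-0.3,0],[-1,0,0,-0.25,0],[-1,0,0,-0.08,0],[-1,0,0,0,0]]}}

```text
t: 12.7
position: [0.5364, 0.2768, 0.2733]
eef_rot: [-0.0, 1.0, -0.0, -0.001]
force: [-0.7, 0.3, -3.1]
finger_gap: 0.235
grasp_force: 39.9
```

{"fn": "step_arm", "kwargs": {"steps": [[-1,0,-0.2,0,0],[-1,-0.03,-0.4,0,0],[-1,-0.03,-0.5,0,0],[-1,-0.03,-0.5,0,0],[-1,-0.03,-0.5,0,0],[-1,-0.03,-0.5,0,0],[-1,0,-0.5,0,0],[-1,0,-0.5,0,0],[-1,0,-0.5,0,0],[-1,0,-0.35,0,0],[-1,0,-0.2,0,0],[-1,0,0,0,0]]}}

```text
t: 14.2
position: [0.5514, -0.1891, 0.2731]
eef_rot: [0.001, 1.0, 0.0, -0.001]
force: [0.0, 0.9, -3.3]
finger_gap: 0.239
grasp_force: 39.9
```

```bash
python3 st.py; python3 look.py 5
python3 - <<'E'
from h import *
s0=load("side0.npz");c=load("side5.npz")
I=plane(s0,[(193.4,353.4),(234.4,363.4),(165.2,375.9),(201.1,383.2),(242.5,395.9),(166.3,416.8)],.018)[:,:2]
H=hsv(c); m=((H[...,0]<22)&(H[...,1]>60)).astype(np.uint8); m[:,:110]=0;m[:310]=0;m[:,275:]=0
m=cv2.morphologyEx(m,cv2.MORPH_CLOSE,np.ones((5,5)))
n,l,st,ce=cv2.connectedComponentsWithStats(m)
for i in range(1,n):
    if st[i,4]>25:
        p=plane(c,ce[i],.018)[0,:2]; print(st[i,4],ce[i].round(0),p.round(3),(np.linalg.norm(I-p,axis=1)*1e3).round())
P=cloud(c)[60:160,320:370].reshape(-1,3)
for lo in(.14,.155,.17,.185,.2,.215):
    q=P[(P[:,2]>lo)&(P[:,2]<lo+.015)&(np.hypot(P[:,0]-.552,P[:,1]+.188)<.05)]; print(lo,len(q),q.mean(0).round(4) if len(q) else "", q[:,2].min() if len(q) else "")
E
```

```text
14.2 [ 0.5514 -0.1891  0.2731] [[-1.0, 0.001, -0.001], [0.001, 1.0, 0.001], [0.001, 0.001, -1.0]] [-0.53  0.42  1.25  0.    1.47 -2.1 ] 0.23862374586007673 39.94327056672773 [ 0.   0.9 -3.3]
129 [225. 342.] [0.573 0.168] [ 45.  37.  91.  68.  86. 127.]
138 [176. 351.] [0.627 0.209] [ 24.  83.  39.  63. 116.  96.]
138 [252. 361.] [0.526 0.179] [ 81.  23. 115.  72.  52. 129.]
143 [150. 387.] [0.628 0.269] [ 71. 112.  24.  66. 122.  50.]
75 [231. 418.] [0.511 0.262] [110.  78. 108.  64.  33.  80.]
37 [181. 431.] [0.559 0.302] [109. 110.  81.  67.  86.  27.]
0.14 301 [ 0.5419 -0.1777  0.1487] 0.14006386382589608
0.155 48 [ 0.5456 -0.186   0.1625] 0.15533490146737072
0.17 60 [ 0.5462 -0.1864  0.1773] 0.17041843042870963
0.185 50 [ 0.5464 -0.1861  0.1919] 0.18512218794555435
0.2 61 [ 0.5471 -0.1866  0.2073] 0.2000079458209782
0.215 64 [ 0.5477 -0.1864  0.2228] 0.21507894527298876
```

View pics/side5.png

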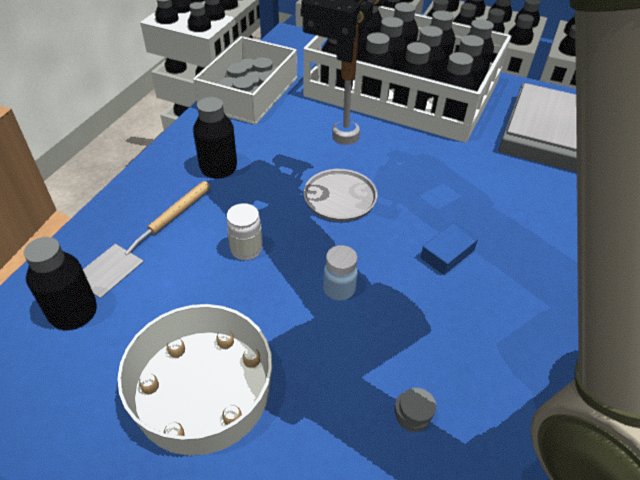

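All six plugs rest inside the basin against its wall, the nearest 23 mm from any starting place. Jar and can are unmoved, and the foot hangs at (346,132), nearly vertical. Next I lower it to the tray.

{"fn": "step_arm", "kwargs": {"steps": [[-1,0,0,0.2,0],[-1,0,0,0.3,0],[-1,0,0,0.3,0],[-1,0,0,0.25,0],[-1,0,0,0.12,0],[-1,0,0,0.06,0],[-1,0,0,0.03,0],[-1,0,0,0.02,0],[-1,0,0,0,0]]}}

```text
t: 15.42
position: [0.5521, -0.1883, 0.146]
eef_rot: [-0.0, 1.0, -0.0, 0.0]
force: [0.1, -0.1, -3.7]
finger_gap: 0.239
grasp_force: 39.9
```

{"fn": "step_arm", "kwargs": {"steps": [[-1,0,0,0.01,0],[-1,0,0,0.01,0],[-1,0,0,0,0]]}}

```text
t: 15.8
position: [0.5523, -0.1884, 0.1447]
eef_rot: [-0.0, 1.0, -0.0, 0.001]
force: [-1.8, -0.0, 4.7]
finger_gap: 0.237
grasp_force: 40.0
```

The foot is touching the tray. I ease the grip so the foot levels, press slightly, then open.

{"fn": "step_arm", "kwargs": {"steps": [[-1,0,0,0,0],[-1,0,0,0.01,0],[-1,0,0,0,0],[-1,0,0,0,0]], "force": 5}}

```text
t: 16.3
position: [0.5524, -0.1885, 0.1437]
eef_rot: [-0.0, 1.0, -0.0, 0.001]
force: [-0.6, -0.0, 6.4]
finger_gap: 0.245
grasp_force: 5.0
```

{"fn": "step_arm", "kwargs": {"steps": [[-0.4,0,0,0,0],[-0.4,0,0,0,0],[-0.2,0,0,0,0],[0.3,0,0,0,0],[1,0,0,0,0],[1,0,0,0,0],[1,0,0,0,0],[1,0,0,0,0],[1,0,0,0,0],[1,0,0,0,0]]}}

```text
t: 17.55
position: [0.552, -0.1882, 0.1427]
eef_rot: [-0.0, 1.0, -0.0, 0.0]
force: [-0.3, -0.8, -1.2]
finger_gap: 0.998
grasp_force: 0.0
```

{"fn": "step_arm", "kwargs": {"steps": [[1,0,0,0,0],[1,0,0,-0.1,0],[1,0,0,-0.25,0],[1,0,0,-0.25,0],[1,0,0,-0.25,0],[1,0,0,-0.25,0],[1,0,0,-0.2,0],[1,0,0,0,0]]}}

```text
t: 18.55
position: [0.5523, -0.1884, 0.2745]
eef_rot: [-0.0, 1.0, -0.001, 0.001]
force: [0.5, 0.2, 0.1]
finger_gap: 1.0
grasp_force: 0.0
```

```bash
python3 st.py; python3 look.py 6
python3 - <<'E'
from h import *
c=load("side6.npz");P=cloud(c)[90:200,320:370].reshape(-1,3)
for lo in(.03,.05,.07,.12,.14,.16,.18):
    q=P[(P[:,2]>lo)&(P[:,2]<lo+.02)&(np.hypot(P[:,0]-.552,P[:,1]+.188)<.05)]; print(lo,len(q),q.mean(0).round(4) if len(q) else "")
E
```

```text
18.55 [ 0.5523 -0.1884  0.2745] [[-1.0, -0.001, 0.003], [-0.001, 1.0, -0.002], [-0.003, -0.002, -1.0]] [-0.53  0.42  1.25 -0.    1.46 -2.1 ] 1.000126265578345 0.0 [0.5 0.2 0.1]
0.03 48 [ 0.5456 -0.1857  0.0404]
0.05 53 [ 0.5458 -0.1858  0.0597]
0.07 58 [ 0.5458 -0.1857  0.0806]
0.12 132 [ 0.5443 -0.1812  0.1303]
0.14 136 [ 0.5441 -0.1813  0.1499]
0.16 150 [ 0.5441 -0.1815  0.1696]
0.18 136 [ 0.5445 -0.1823  0.1879]
```

View pics/side6.png

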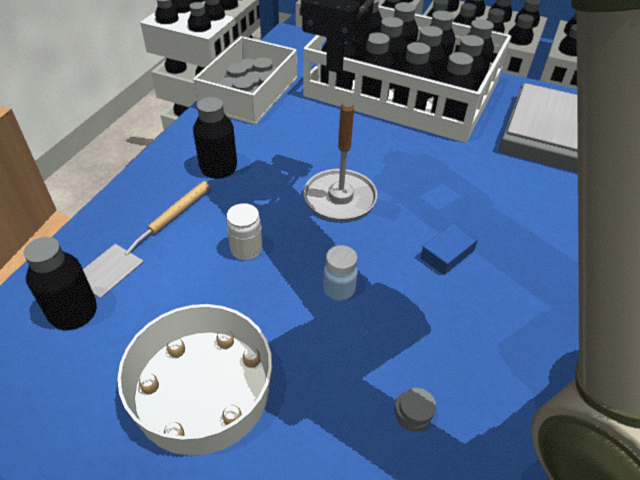

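The stirrer stands upright near the tray's centre, foot at (342,190), with the gripper clear above it. All plugs are at rest in the basin, so I hand in.

```bash
python3 -c "
from bench import bot
print(bot.close_job())"
```

```text
the job is handed in; nothing more can be done
None
```

The job is handed in (no verdict came back): I measured all six plugs about 23 mm or more from every starting spot and still in the basin, the stirrer stands upright and released on its tray, and the jar and can look unmoved in the last picture.

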